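Scrape the fixture bed, fit the right template and set the clamp pressure

ROBOT

A 7-joint arm with a two-finger parallel gripper is mounted at the origin on the work surface. World frame = base frame: x ahead of the robot, y to its left, z up, the work surface at z = 0. Lengths are in m, angles in rad, forces in N, time in s.
With the tool pointing down it reaches from about 0.4 to 0.85 m from the base axis. Payload 10.4 kg.
Tool frame: the origin (TCP) lies at the very end of the fingers, on their centre line; the grasp point (between the pads) lies 19 mm behind it; z points along the fingers, y is the line along which they close (so a half turn about z gives the same grasp; the last joint's range is limited). The gripper opens to 87 mm and grips with 3 to 60 N. Pads are 19 mm wide; open, the fingers measure 117 mm over their backs; the gripper's body (75 mm by 190 mm) begins 51 mm behind the grasp point.
Start: joints at [1.15, 0.332, -0.065, 1.46, 0.022, 1.35, -0.088], TCP at [0.242, -0.576, 0.223] pointing down, gripper open.
Joint ranges: [-2.6, 2.6], [-0.5, 2.12], [-1.47, 1.34], [0.16, 2.42], [-1.27, 4.41], [0.06, 2.06], [-2.6, 2.6]. Speed limits (rad/s): [2.22, 2.22, 2.79, 2.79, 3.14, 3.14, 3.14].

INTERFACE

Orientations are given as a unit quaternion [x, y, z, w].
In Python, from bench import r gives the robot as it stands.
- The arm moves only by the shell command python3 -m crank 'ROWS' [FORCE]. ROWS is JSON, a list that holds one entry, the list of rows, each a list of 5 numbers: the shift along the tool's x, y, z in mm, then the turn about the tool's z in degrees, then the opening, from -1 (shut) to 1 (fully open). A call has 1 to 20 rows; each row is the pose to reach, as a shift and turn from the pose commanded when the call began, along the tool's axes at that moment; what a row does not reach only later rows make up. A row lasts 1/10 s, in which the tool goes at most 50 mm and 8.59 degrees, less where a joint would pass 70% of its speed; a pose out of reach is approached as far as the arm can. A call with a gripper value outside its range is refused whole. The fingers move at their own pace and stop on an object; FORCE is the grip in N (left out, the last holds). Time passes only in rows, so rows that repeat a pose let the fingers close. It gives the time, the measured TCP pose, the force, the opening and the grip force at its end, in the units of the state.
- r.read_state(): the state, without advancing time (a new reading comes with each control period).
- r.camera(name): name is "scene" or "top" or "wrist"; returns a dict with "image" (480x640x3 uint8, red, green, blue), "vfov" (degrees; the focal length in pixels is half the picture's height over the tangent of half this angle, whatever the lens; pixels are square), "cx", "cy" (the principal point, pixels), "eye" and "attitude" of the camera in the world. Camera axes: x right, y down, z forward; pixel columns grow to the right and rows downward; lengths in m; the calibration is good to about 2 mm. A picture is of the moment at which its call begins. There is no depth.
- r.close_job(): hands the job in; it is judged then, once.
The state is a dict: "time": time; "joint_positions": joint angles; "joint_vel": joint speeds; "joint_torque": joint torques, N m; "ee_pos": TCP position; "eef_rot": TCP orientation; "ft_force": force on the tool from outside, world axes, zero at the start; "torque": the same for the moment, N m; "width": finger opening in m; "grip_force": force on a finger pad.
Only numpy, scipy, OpenCV 4.12 (cv2) and the standard library are available. Lean on these libraries where they do the work, as an engineer would, in place of code of your own. Each camera call takes 0.05 s, during which the arm holds its last target. There are 200 camera calls.

TASK

Get the clamping fixture ready for the next panel: use the scraper block (not your fingers) to push every wooden offcut off the fixture bed, for instance into the trough along its far edge, then find by trial which of the three white templates drops over the bed's two dowel pins and leave it there fully home, flat on the bed. With it seated, turn the pressure dial back to its anticlockwise end stop, then clockwise click by click to the setting for that template: two clicks for the red handle, three for yellow, four for blue. Finish with the scraper standing upright on its black mat and the other two templates lying flat on the bench, off the bed, and leave the cleaner bottle, brush and screw box alone.

Things in the scene. Friction and masses are not known exactly. Their poses are not given: they have to be found in the camera images.
- bed: Fixture bed, fixed: grey slab 150 (x) by 200 (y) by 45 mm high, blue lines along its ends; origin under the slab's centre. Along its +x edge a dark steel trough, x = 75 to 140 mm, floor at 5 mm, walls 30 mm high. Two steel dowel pins, 10 mm in diameter, tips chamfered, stand 20 mm above the slab; for |y| below 53 mm the bed is free of pins along x
- seat (a point): Centre of the bed's top surface, 45 mm above the bench, axes as the bed. The two pins match the holes of one of the three templates (see there); which one differs from start to start and is not told. The fitting template's origin comes to lie here, its x and y along these (either way round)
- template_red: White plate, loose, 0.22 kg: 90 (x) by 180 (y) by 12 mm, two through holes of 14 mm at (x, y) = (0, 70) and (0, -70) mm; half a turn gives the same pattern. On its middle a red handle 16 (x) by 64 (y) mm, from 12 to 47 mm above the underside, gripped across x. Origin: centre of the underside. With wrong holes it stays up on the pins, 20 mm above the bed. Dial setting: 2 clicks
- template_yellow: White plate, loose, 0.22 kg: 90 (x) by 180 (y) by 12 mm, two through holes of 14 mm at (x, y) = (28, 70) and (-28, -70) mm; half a turn gives the same pattern. On its middle a yellow handle 16 (x) by 64 (y) mm, from 12 to 47 mm above the underside, gripped across x. Origin: centre of the underside. With wrong holes it stays up on the pins, 20 mm above the bed. Dial setting: 3 clicks
- template_blue: White plate, loose, 0.22 kg: 90 (x) by 180 (y) by 12 mm, two through holes of 14 mm at (x, y) = (-20, 60) and (20, -60) mm; half a turn gives the same pattern. On its middle a blue handle 16 (x) by 64 (y) mm, from 12 to 47 mm above the underside, gripped across x. Origin: centre of the underside. With wrong holes it stays up on the pins, 20 mm above the bed. Dial setting: 4 clicks
- scraper: Scraper block, loose, 0.25 kg: wooden foot 36 (x) by 50 (y) by 26 mm high, on it an orange grip 20 (x) by 44 (y) mm from 26 to 72 mm, to grip across x. Origin at the centre of the underside. It pushes with its long (y) sides
- mat: Black mat, 100 by 130 mm, 1 mm thin picture of a mat level with the bench: the scraper's place. Origin at its centre
- chip1: Wooden offcut, loose, 40 (x) by 20 (y) by 9 mm, 12 g, lying on the bed between the pins at the start; two to four of the four are present. Origin at the centre of the underside
- chip2: Wooden offcut, loose, 40 (x) by 20 (y) by 9 mm, 12 g, lying on the bed between the pins at the start; two to four of the four are present. Origin at the centre of the underside
- chip3: Wooden offcut, loose, 40 (x) by 20 (y) by 9 mm, 12 g, lying on the bed between the pins at the start; two to four of the four are present. Origin at the centre of the underside
- chip4: Wooden offcut, loose, 40 (x) by 20 (y) by 9 mm, 12 g, lying on the bed between the pins at the start; two to four of the four are present. Origin at the centre of the underside
- dial (a joint): Turning angle of the pressure dial in rad: 0 at the anticlockwise end stop, growing clockwise seen from above, to 3.14 at the other stop. Seven detents, one click = 30 degrees = 0.524 rad: 0, 0.524, 1.047, 1.571, 2.094, 2.618, 3.142. It snaps into the nearest detent; about 0.1 N m takes it over a click
- dial_grip (a point): Point on the dial's axis, 63 mm above the bench, where to grip; fixed to the grey housing (100 by 100 by 40 mm), not turning. Knob: black disc of 32 mm radius up to 49 mm height, on it a black bar 56 by 14 mm, 49 to 76 mm high, white line on its pointer half. At value 0 the bar points along this frame's +x (red dot); it turns clockwise from above
- spray: Green cleaner bottle with yellow cap, 60 mm in diameter, 170 mm high, stands on the bench; origin under its centre; leave alone
- brush: Red-handled brush, 180 mm long, lies on the bench; leave alone
- screwbox: Blue open box, 150 by 110 by 50 mm, on the bench; origin under its centre; leave alone
There are look-alikes about, which are no part of the job. What is shaped like the template_yellow but orange or pink is not meant.

How it is judged:
By the outcome, as a careful person would: the job done as asked, in the order asked, and still so for the second after the job is handed in, with the robot touching nothing.
Of chip1, chip2, chip3, chip4 only 2 to 4 are there at a start; the rules pass over those that are not, and their reading is None.
At some moment in a run one of template_red, template_yellow, template_blue, scraper may be knocked a few centimetres aside while the robot is not near it.
It also fails if it takes over 210 s, if anything falls off the work surface, if the arm or the gripper's body presses on something with over 40 N, if the wrist force passes 120 N, or if a joint passes its speed limit or range.

## Working session

There is one attempt and no reset: what is moved stays moved. The work goes in short steps, Python scripts to look and compute and a shell command to move; the robot and the scene stay as the last step left them, time stands still between calls to the robot, and variables do not carry over. Pictures are saved under pics/ and viewed, at most 14 in all, crops included, and the job is handed in when it is done.

```bash
mkdir -p pics; ls
cat > h.py <<'E'
import numpy as np, cv2
from scipy.spatial.transform import Rotation as R
from bench import r
def snap(n,f):
    c=r.camera(n); cv2.imwrite('pics/'+f+'.png',c['image'][:,:,::-1]); np.save('pics/'+f+'.npy',c,allow_pickle=True); return c
def load(f): return np.load('pics/'+f+'.npy',allow_pickle=True).item()
def rot(c):
    a=np.array(c['attitude']); return a if a.shape==(3,3) else R.from_quat(a).as_matrix()
def px2w(c,u,v,z):
    f=240/np.tan(np.radians(c['vfov'])/2)
    d=rot(c)@np.array([(u-c['cx'])/f,(v-c['cy'])/f,1]); e=np.array(c['eye']); return e+d*(z-e[2])/d[2]
def w2px(c,p):
    f=240/np.tan(np.radians(c['vfov'])/2); q=rot(c).T@(np.array(p)-np.array(c['eye'])); return q[:2]/q[2]*f+[c['cx'],c['cy']]
def tool(p,yaw=None):
    "mm shift in tool axes from current measured pose to world p"
    s=r.read_state(); M=R.from_quat(s['eef_rot']).as_matrix(); return (M.T@(np.array(p)-s['ee_pos'])*1000).round(1)
def yawy():
    M=R.from_quat(r.read_state()['eef_rot']).as_matrix(); return np.degrees(np.arctan2(M[1,1],M[0,1]))
E
python3 - <<'E'
from h import *
for n in('top','scene'):
    c=snap(n,n+'0'); print(n,c['vfov'],c['cx'],c['cy'],c['eye'],c['attitude'])
s=r.read_state(); print({k:np.round(v,3) for k,v in s.items()}); print(R.from_quat(s['eef_rot']).as_matrix().round(3))
E
```

```text
pics
top 47.25193918411389 318.7210526565057 231.344848579948 [0.41247991 0.0105813  1.51497609] [-0.69831342  0.71542607 -0.02030614  0.0105623 ]
scene 44.68414965317181 324.587482339597 236.9910888382679 [ 1.50956052 -0.55330868  1.11468286] [ 0.78297823  0.46691348 -0.21082993 -0.35282806]
{'time': np.float64(0.1), 'joint_positions': array([ 1.15 ,  0.333, -0.065,  1.461,  0.022,  1.35 , -0.089]), 'joint_vel': array([ 0.001, -0.002, -0.   , -0.003,  0.001, -0.002,  0.   ]), 'joint_torque': array([ 1.0000e-03, -6.2454e+01,  2.5000e-02, -3.9072e+01, -6.1000e-02,
        3.7000e-02,  0.0000e+00]), 'ee_pos': array([ 0.242, -0.576,  0.222]), 'eef_rot': array([ 0.98 ,  0.198, -0.   , -0.001]), 'ft_force': array([ 0.567,  0.057, -0.107]), 'torque': array([-0.025, -0.027,  0.034]), 'grip_force': np.float64(0.0), 'width': np.float64(0.087)}
[[ 0.922  0.387 -0.001]
 [ 0.387 -0.922  0.001]
 [-0.    -0.001 -1.   ]]
```

View pics/top0.png

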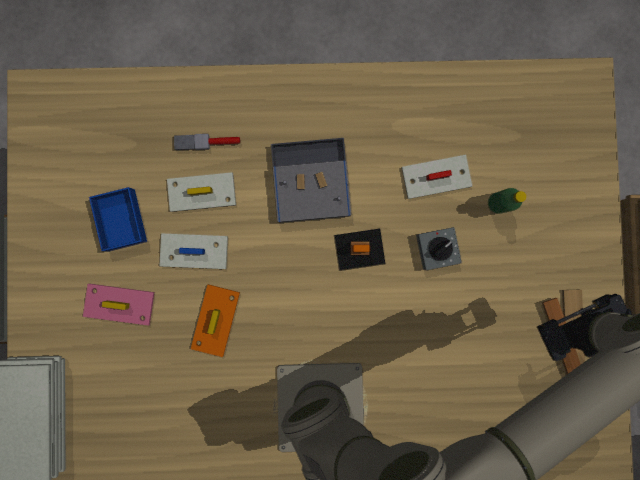

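View pics/scene0.png

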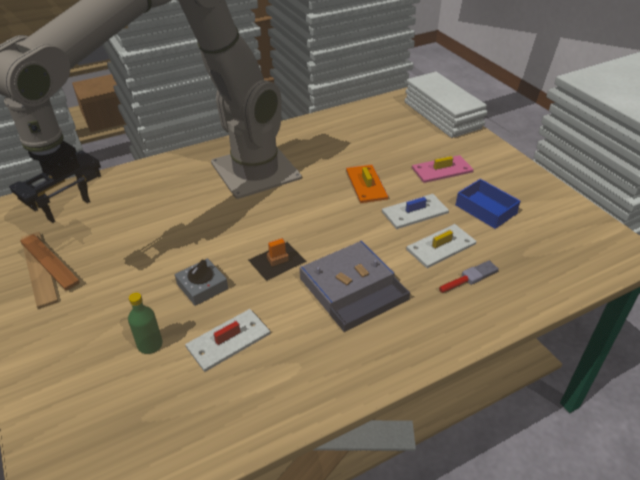

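The top view has up = +x and left = +y.
- **Bed and chips:** the bed is at about (312,190), with two chips at (300,181) and (321,180).
- **Scraper:** on the mat at (360,248).
- **Dial:** (440,248).
- **White templates:** yellow (200,191), blue (192,251), red (438,176).
- **Look-alikes:** the pink plate (115,305) and orange plate (213,321), both with yellow handles, are rejected. The orange scraper block can only be the one on the mat.

Next, one close crop to check this.

Run:
```python
from h import *
c=load('top0'); im=c['image'][130:275,150:480]
cv2.imwrite('pics/crop0.png',cv2.resize(im[:,:,::-1],None,fx=2.4,fy=2.4,interpolation=cv2.INTER_CUBIC))
hsv=cv2.cvtColor(c['image'],cv2.COLOR_RGB2HSV)
def seg(name,lo,hi,box,z):
    x0,y0,x1,y1=box; m=cv2.inRange(hsv[y0:y1,x0:x1],lo,hi)
    n,l,st,ce=cv2.connectedComponentsWithStats(m)
    k=1+np.argmax(st[1:,4]); pts=np.argwhere(l==k)[:,::-1].astype(np.float32)+[x0,y0]
    (u,v),(w,h),a=cv2.minAreaRect(pts.astype(np.float32))
    W=np.array([px2w(c,*p,z) for p in cv2.boxPoints(((u,v),(w,h),a))]);
    e=[W[1]-W[0],W[2]-W[1]]; L=max(e,key=np.linalg.norm)
    print(name,(round(u),round(v)),W.mean(0).round(4),'sizes',[round(np.linalg.norm(x)*1000) for x in e],'long axis deg',round(np.degrees(np.arctan2(L[1],L[0]))%180,1),len(pts))
wl,wh=(0,0,140),(179,40,255)
seg('red plate',wl,wh,(395,145,480,205),.012); seg('yel plate',wl,wh,(160,165,245,215),.012); seg('blue plate',wl,wh,(150,228,235,275),.012)
seg('scraper grip',(5,150,100),(20,255,255),(340,235,385,262),.072)
seg('mat',(0,0,0),(179,255,45),(325,220,395,280),.001)
seg('yel h',(20,120,90),(35,255,255),(180,180,220,200),.047);seg('blue h',(105,120,60),(130,255,255),(170,240,215,262),.047);seg('red h',(0,150,80),(6,255,255),(415,160,460,190),.047)
```

```text
red plate (437, 176) [ 0.623  -0.3412  0.012 ] sizes [179, 89] long axis deg 99.6 1584
yel plate (201, 191) [0.5956 0.3097 0.012 ] sizes [178, 88] long axis deg 94.5 1602
blue plate (193, 251) [0.4333 0.3334 0.012 ] sizes [88, 178] long axis deg 86.2 1650
scraper grip (360, 246) [ 0.4328 -0.1177  0.072 ] sizes [47, 24] long axis deg 88.6 155
mat (359, 249) [ 0.4268 -0.1221  0.001 ] sizes [127, 97] long axis deg 97.2 1343
yel h (198, 190) [0.5951 0.3089 0.047 ] sizes [63, 14] long axis deg 94.4 130
blue h (192, 250) [0.4334 0.3299 0.047 ] sizes [66, 13] long axis deg 88.6 139
red h (440, 174) [ 0.6222 -0.3406  0.047 ] sizes [61, 14] long axis deg 100.0 115
```

View pics/crop0.png

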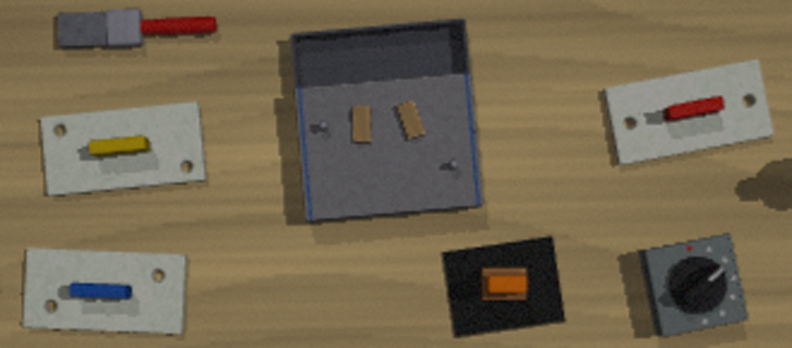

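The crop confirms three white plates and two chips on the bed. The pins sit at about crop (322,128) and (445,168), so the +y pin is further out in x, which suggests the yellow pattern. The dial pointer is about two clicks from its red dot. I'll go above the scraper first.

```bash
python3 -m crank '[[[353,-348,0,-66,1],[353,-348,0,-66,1],[353,-348,0,-66,1],[353,-348,0,-66,1],[353,-348,0,-66,1],[353,-348,0,-66,1],[353,-348,0,-66,1],[353,-348,0,-66,1],[353,-348,0,-66,1],[353,-348,0,-66,1],[353,-348,0,-66,1],[353,-348,0,-66,1],[353,-348,0,-66,1],[353,-348,0,-66,1],[353,-348,0,-66,1],[353,-348,0,-66,1],[353,-348,0,-66,1]]]' 30
python3 - <<'E'
from h import *
c=snap('wrist','w1'); print(c['eye'],c['attitude'],c['vfov']); print(yawy(), r.read_state()['joint_positions'].round(2) )
t=load('top0')
for n,p,z in[('bed c',(311.9,191.1),.045),('pinL base',(150+322/2.4,130+128/2.4),.045),('pinR base',(150+445/2.4,130+168/2.4),.045),('dial',(150+697/2.4,130+284/2.4),.049),('reddot',(150+690/2.4,130+247/2.4),.04)]: print(n,px2w(t,*p,z).round(4))
E
```

```text
time: 1.8
ee_pos: [0.4327, -0.1189, 0.2226]
eef_rot: [0.715, 0.699, -0.0, 0.0]
ft_force: [-0.6, 0.2, 0.7]
width: 0.0869
grip_force: 0.0
[ 0.43491691 -0.04480363  0.38419123] [ 0.9906228  -0.01126176 -0.00190711  0.13614702] 60.47988277688002
-1.2285701102938091 [ 0.75 -0.03 -0.56  1.87 -0.02  1.3   0.17]
bed c [0.5852 0.0052 0.045 ]
pinL base [0.6079 0.0793 0.045 ]
pinR base [ 0.5597 -0.0574  0.045 ]
dial [ 0.4229 -0.3352  0.049 ]
reddot [ 0.4648 -0.3309  0.04  ]
```

View pics/w1.png

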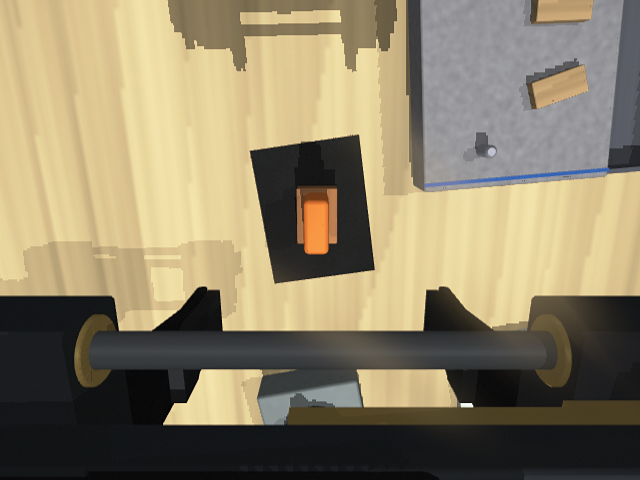

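The wrist view looks from the +y side (image right = +x, up = +y). The scraper foot spans roughly (297–337, 186–243), aligned with the tool, and the mat is about 9° off. One bed pin is at (490,152).

Run:
```python
from h import *
c=load('w1')
f=[px2w(c,*p,.026) for p in((297,186),(337,186),(297,243),(337,243))]
print('foot',np.round(f,4)[:,:2].tolist(),np.mean(f,0).round(4))
print('grip top x',px2w(c,303,224,.072)[0],px2w(c,329,224,.072)[0])
print('mat',np.mean([px2w(c,*p,.001) for p in((250,151),(359,135),(275,283),(374,269))],0).round(4))
print('pin tip',px2w(c,490,152,.065).round(4),'bed corner',px2w(c,427,189,.045).round(4),px2w(c,608,172,.045).round(4))
```

```text
foot [[0.4114, -0.0898], [0.4461, -0.0906], [0.4094, -0.141], [0.4455, -0.1418]] [ 0.4281 -0.1158  0.026 ]
grip top x 0.41794520518967876 0.43810210538082595
mat [ 0.4255 -0.1183  0.001 ]
pin tip [ 0.5609 -0.0626  0.065 ] bed corner [ 0.5196 -0.0923  0.045 ] [ 0.6662 -0.0818  0.045 ]
```

```bash
python3 -m crank '[[[3,-4,50,0,1],[3,-4,100,0,1],[3,-4,140,0,1],[3,-4,170,0,1],[3,-4,188,0,1],[3,-4,188,0,1],[3,-4,188,0,-1],[3,-4,188,0,-1],[3,-4,188,0,-1],[3,-4,188,0,-1],[3,-4,188,0,-1],[3,-4,188,0,-1],[3,-4,188,0,-1],[3,-4,188,0,-1],[3,-4,150,0,-1],[3,-4,100,0,-1],[3,-4,70,0,-1],[3,-4,70,0,-1]]]' 30
```

```text
time: 3.65
ee_pos: [0.4313, -0.1161, 0.1567]
eef_rot: [0.715, 0.7, 0.001, 0.003]
ft_force: [0.2, 0.5, -0.5]
width: 0.0026
grip_force: 0.0
```

The fingers shut on nothing, so I'll look.

Run:
```python
from h import *
c=snap('wrist','w2')
```

```text
(no output)
```

View pics/w2.png

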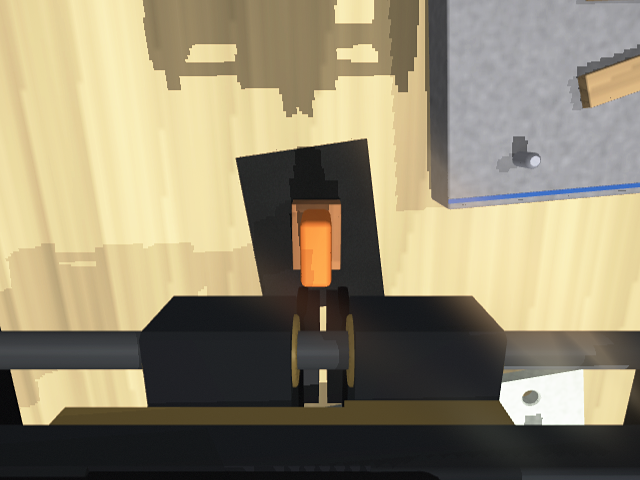

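Run:
```python
from h import *
c=load('w2'); s=r.read_state(); print(c['eye'],c['attitude'],s['ee_pos'],s['eef_rot'].round(3),s['time'])
print('tcp px',w2px(c,s['ee_pos']))
f=[px2w(c,*p,.026) for p in((291,200),(341,200),(291,270),(341,270))]
print(np.round(f,4)[:,:2].tolist(),np.mean(f,0))
```

```text
[ 0.43239465 -0.04149882  0.31813118] [ 0.9904288  -0.01141632  0.00139095  0.1375446 ] [ 0.4300108  -0.115961    0.15433189] [0.715 0.7   0.001 0.002] 3.7
tcp px [318.65083216 309.45298262]
[[0.4105, -0.0889], [0.4462, -0.0898], [0.4082, -0.1417], [0.4457, -0.1426]] [ 0.42766313 -0.11575349  0.026     ]
```

```bash
python3 -m crank '[[[0,-2,0,0,1],[0,-2,0,0,1],[0,-2,0,0,1],[0,-2,0,0,1],[0,-2,0,0,1],[0,-2,0,0,1],[0,-2,0,0,1],[0,-2,30,0,1],[0,-2,60,0,1],[0,-2,90,0,1],[0,-2,110,0,1],[0,-2,118,0,1],[0,-2,118,0,1],[0,-2,118,0,1],[0,-2,118,0,1]]]' 30; python3 -m crank '[[[0,0,0,0,-1],[0,0,0,0,-1],[0,0,0,0,-1],[0,0,0,0,-1],[0,0,0,0,-1],[0,0,0,0,-1],[0,0,0,0,-1],[0,0,0,0,-1]]]' 30
```

```text
time: 5.2
ee_pos: [0.4277, -0.1158, 0.0357]
eef_rot: [0.715, 0.7, 0.0, 0.001]
ft_force: [0.3, -0.0, -0.4]
width: 0.087
grip_force: 0.0
time: 6.0
ee_pos: [0.4268, -0.1155, 0.0345]
eef_rot: [0.714, 0.7, -0.0, 0.0]
ft_force: [-0.3, 0.3, 1.0]
width: 0.0309
grip_force: 0.0
```

The fingers are just slow (about 70 mm/s), so on the first try I lifted before they had closed. I'll close further.

```bash
python3 -m crank '[[[0,0,0,0,-1],[0,0,0,0,-1],[0,0,0,0,-1],[0,0,0,0,-1],[0,0,0,0,-1]]]' 30; python3 -m crank '[[[0,0,-30,0,-1],[0,0,-70,0,-1],[0,0,-100,0,-1],[0,0,-100,0,-1],[0,0,-100,0,-1]]]' 30
python3 - <<'E'
from h import *
t=load('top0')
# refine bed: corner(-75,-100) & (75,-100) from w1, chips from top
a=np.radians(4.1); X=np.array([np.cos(a),np.sin(a)]);Y=np.array([-X[1],X[0]])
c1=px2w(load('w1'),427,189,.045)[:2]; print('seat from corner',c1+.075*X+.1*Y)
pins=[px2w(t,150+322/2.4,130+128/2.4,.045)[:2],px2w(load('w1'),490,152,.065)[:2]]
print('mid',np.mean(pins,0),'diff',[float((pins[0]-pins[1])@X),float((pins[0]-pins[1])@Y)])
S=np.array([.585,.008])
for q in((361,124),(410,119)):
    w=px2w(t,150+q[0]/2.4,130+q[1]/2.4,.054)[:2]; print('chip',w,(w-S)@X,(w-S)@Y)
for q in((-.075-.03,.028),(-.075-.03,-.027),(.06,.028),(.06,-.027)): print(q,(S+q[0]*X+q[1]*Y).round(4))
E
```

```text
time: 6.5
ee_pos: [0.4268, -0.1155, 0.0345]
eef_rot: [0.715, 0.7, -0.0, -0.0]
ft_force: [1.1, 0.5, -1.9]
width: 0.0197
grip_force: 30.0
time: 7.0
ee_pos: [0.4267, -0.1157, 0.1344]
eef_rot: [0.715, 0.7, -0.0, 0.0]
ft_force: [0.0, 0.1, -2.5]
width: 0.0194
grip_force: 30.0
seat from corner [0.5872222  0.01277612]
mid [0.58441487 0.00834107] diff [0.05702841951985625, 0.13819987913924398]
chip [0.61020971 0.03535914] 0.027101304326963793 0.025486690689697722
chip [ 0.61457189 -0.01938803] 0.027538031374997614 -0.029432250442878914
(-0.105, 0.028) [0.4783 0.0284]
(-0.105, -0.027) [ 0.4822 -0.0264]
(0.06, 0.028) [0.6428 0.0402]
(0.06, -0.027) [ 0.6468 -0.0146]
```

Scraper in hand. The pin offset in the bed frame is (57,138) mm, which matches the yellow pattern (56,140). I'll move over the bed just behind the −y chip and lower.

```bash
python3 -m crank '[[[30,40,0,-5,-1],[60,80,0,-5,-1],[96,128,0,-5,-1],[96,128,0,-5,-1],[96,128,0,-5,-1],[96,128,30,-5,-1],[96,128,53,-5,-1],[96,128,53,-5,-1],[96,128,53,-5,-1]]]' 30; python3 -c "
from h import *
print(yawy())"
```

```text
time: 7.9
ee_pos: [0.5553, -0.0233, 0.0808]
eef_rot: [0.684, 0.73, -0.001, -0.001]
ft_force: [-0.1, -0.3, -2.1]
width: 0.0193
grip_force: 30.0
3.732754244770118
```

```bash
python3 -m crank '[[[0,12,0,0,-1],[0,24,0,0,-1],[0,36,0,0,-1],[0,48,0,0,-1],[0,60,0,0,-1],[0,72,0,0,-1],[0,84,0,0,-1],[0,96,0,0,-1],[0,98,0,0,-1],[0,98,-30,0,-1],[0,70,-30,0,-1],[27,30,-30,0,-1],[54,-10,-30,0,-1],[54,-10,-30,0,-1],[54,-10,-30,0,-1]]]' 30; python3 -c "
from h import *
c=snap('top','t1'); im=c['image'][120:240,250:370]; cv2.imwrite('pics/t1c.png',cv2.resize(im[:,:,::-1],None,fx=3,fy=3,interpolation=cv2.INTER_CUBIC)); snap('wrist','w3')"
```

```text
time: 9.4
ee_pos: [0.5421, 0.0307, 0.1121]
eef_rot: [0.683, 0.73, -0.001, 0.001]
ft_force: [0.7, -1.0, -2.5]
width: 0.0203
grip_force: 30.0
```

View pics/w3.png

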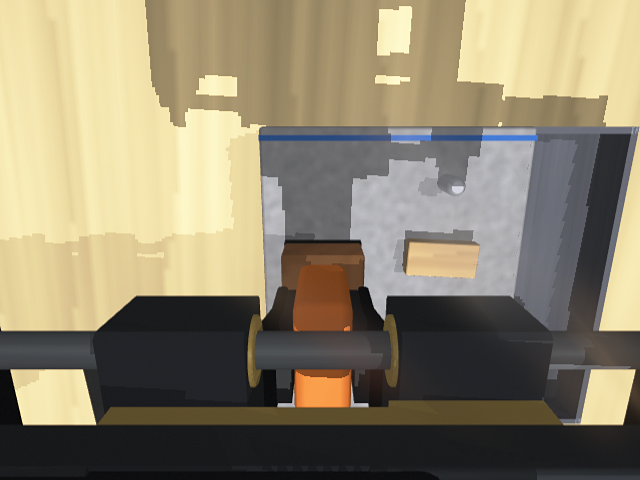

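The scraper is held straight. The +y chip is at about (442,257) and the +y pin at (456,187). I'll check the chip's sideways offset from the scraper.

```bash
python3 -c "
from h import *
c=load('w3'); a=px2w(c,442,258,.054); print('chip',a,tool([a[0],a[1],.1]),'pin',px2w(c,457,187,.065))
e=[px2w(c,260,138,.045),px2w(c,538,137,.045)]; print(e, np.degrees(np.arctan2(*(e[1]-e[0])[[1,0]])))"
```

```text
chip [0.60988228 0.04037474 0.054     ] [ 6.2 66.7 12.1] pin [0.60852805 0.08140101 0.065     ]
[array([0.50559517, 0.09845866, 0.045     ]), array([0.65450638, 0.10858892, 0.045     ])] 3.8917686870896424
```

```bash
python3 -m crank '[[[4,0,0,0,-1],[4,0,31,0,-1],[4,0,31,0,-1],[4,12,31,0,-1],[4,24,31,0,-1],[4,36,31,0,-1],[4,48,31,0,-1],[4,60,31,0,-1],[4,72,31,0,-1],[4,84,31,0,-1],[4,96,31,0,-1],[4,108,31,0,-1],[4,110,31,0,-1],[4,110,0,0,-1],[0,110,-10,0,-1],[-20,70,-10,0,-1],[-70,20,-10,0,-1],[-120,-20,-10,0,-1],[-130,-60,-10,0,-1]]]' 30; python3 -c "
from h import *
c=snap('top','t2'); im=c['image'][100:250,240:390]; cv2.imwrite('pics/t2c.png',cv2.resize(im[:,:,::-1],None,fx=4,fy=4,interpolation=cv2.INTER_CUBIC)); print(yawy())"
```

```text
time: 11.4
ee_pos: [0.5093, -0.0934, 0.1216]
eef_rot: [0.684, 0.729, -0.0, 0.001]
ft_force: [0.4, -1.3, -1.4]
width: 0.0197
grip_force: 30.0
3.341520355281191
```

View pics/t2c.png

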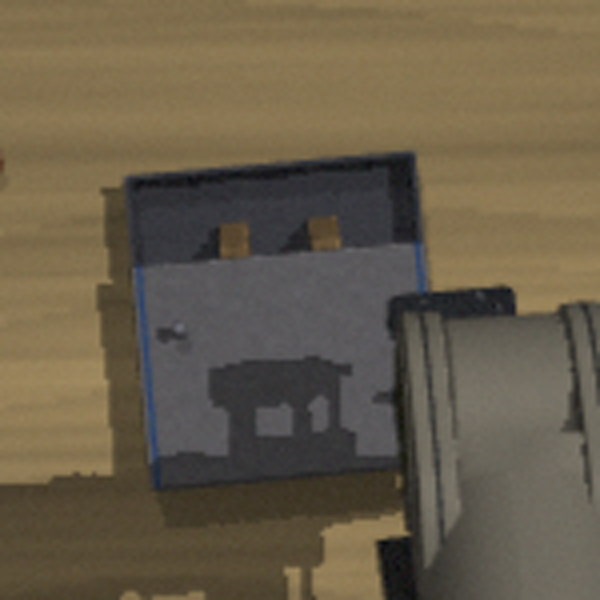

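Both chips are off the bed and in the trough at (235,240) and (325,232), possibly leaning. I'll check from the scene camera.

```bash
python3 -c "
from h import *
c=snap('scene','s2'); im=c['image'][230:335,290:420]; cv2.imwrite('pics/s2c.png',cv2.resize(im[:,:,::-1],None,fx=5,fy=5,interpolation=cv2.INTER_CUBIC)); print(yawy())"
```

```text
3.3246243020954953
```

View pics/s2c.png

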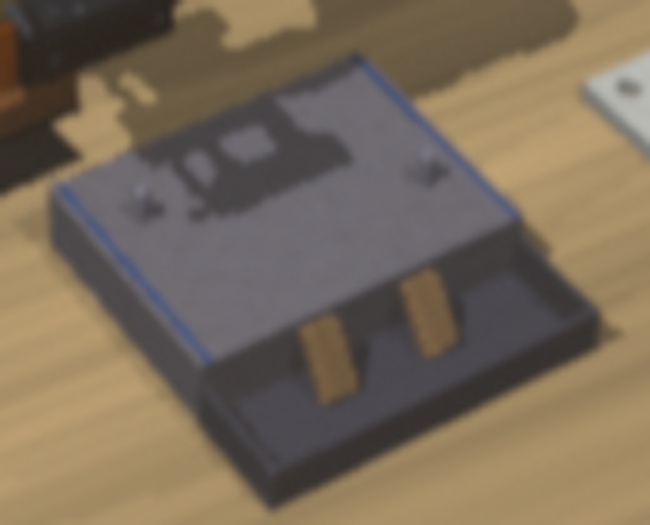

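The two chips lean against the slab's side inside the trough, below the bed surface and clear of it. Next, the scraper goes back on its mat.

```bash
python3 -m crank '[[[-10,-40,0,-4,-1],[-20,-84,0,-4,-1],[-20,-84,0,-4,-1],[-20,-84,40,-4,-1],[-20,-84,70,-4,-1],[-20,-84,82,-4,-1],[-20,-84,86.5,-4,-1],[-20,-84,86.5,-4,-1],[-20,-84,86.5,-4,-1]]]' 30;  python3 -m crank '[[[0,0,0,0,1],[0,0,0,0,1],[0,0,0,0,1],[0,0,0,0,1],[0,0,0,0,1],[0,0,0,0,1],[0,0,0,0,1],[0,0,0,0,1],[0,0,-40,0,1],[0,0,-80,0,1],[0,0,-120,0,1],[0,0,-170,0,1],[0,0,-170,0,1]]]' 30; python3 -c "
from h import *
print(yawy(),r.read_state()['joint_positions'])
s=r.read_state();Y=np.array([.5951,.3089,.2]);print(tool(Y))"
```

```text
time: 12.4
ee_pos: [0.4289, -0.1159, 0.0362]
eef_rot: [0.657, 0.754, 0.0, 0.001]
ft_force: [-0.2, 0.1, -2.2]
width: 0.0198
grip_force: 30.0
time: 13.7
ee_pos: [0.4309, -0.1162, 0.2111]
eef_rot: [0.657, 0.754, 0.001, 0.005]
ft_force: [0.3, -0.4, -0.9]
width: 0.0868
grip_force: 0.0
7.806449846641608 [ 0.85503193 -0.03718365 -0.66981839  1.89850477 -0.02179261  1.26314592
  0.32817729]
[398.9 220.3  10.8]
```

```bash
python3 -m crank '[[[40,22,0,3.3,1],[80,44,0,3.3,1],[120,66,0,3.3,1],[160,88,0,3.3,1],[200,110,0,3.3,1],[240,132,0,3.3,1],[280,154,0,3.3,1],[320,176,0,3.3,1],[360,198,0,3.3,1],[399,220,0,3.3,1],[399,220,0,3.3,1],[399,220,0,3.3,1],[399,220,0,3.3,1]]]' 30; python3 -c "
from h import *
snap('wrist','w4');print(yawy(),r.read_state()['joint_positions'].round(2))"
```

```text
time: 15.0
ee_pos: [0.592, 0.3082, 0.2048]
eef_rot: [0.679, 0.734, -0.0, 0.0]
ft_force: [0.7, -1.2, -0.2]
width: 0.0868
grip_force: 0.0
4.380534065068361 [ 0.03  0.58 -0.86  1.32  0.43  1.43 -0.74]
```

View pics/w4.png

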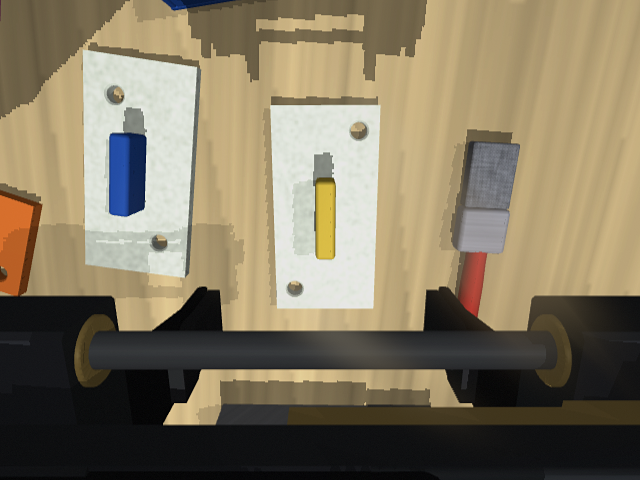

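The white plate with the yellow handle has corners (271,106), (379,105), (278,308) and (373,308). Its holes are at (359,131) and (295,288), and its handle top is around (325,219).

Run:
```python
from h import *
c=load('w4')
P=np.array([px2w(c,*p,.012) for p in((271,106),(379,105),(278,308),(373,308))]); print(P.round(4)[:,:2].tolist(),P.mean(0))
print('holes',[px2w(c,*p,.012).round(4)[:2] for p in((359,131),(295,288))])
print('handle',np.mean([px2w(c,*p,.047) for p in((316,180),(335,180),(316,258),(334,258))],0))
d=P[0]-P[2]+P[1]-P[3]; print('long axis',np.degrees(np.arctan2(d[1],d[0])))
print(tool([*P.mean(0)[:2],.019]))
```

```text
[[0.5433, 0.3987], [0.631, 0.4061], [0.5573, 0.2206], [0.6457, 0.2274]] [0.59431372 0.31320126 0.012     ]
holes [array([0.6168, 0.3846]), array([0.572 , 0.2417])]
handle [0.59398996 0.31484743 0.047     ]
long axis 94.60465359659739
[  5.5   2.4 186.1]
```

```bash
python3 -m crank '[[[5.5,2,40,0,0],[5.5,2,80,0,0],[5.5,2,120,0,0],[5.5,2,150,0,0],[5.5,2,172,0,0],[5.5,2,186,0,0],[5.5,2,186,0,0],[5.5,2,186,0,0],[5.5,2,186,0,-1],[5.5,2,186,0,-1],[5.5,2,186,0,-1],[5.5,2,186,0,-1],[5.5,2,186,0,-1],[5.5,2,186,0,-1],[5.5,2,186,0,-1],[5.5,2,186,0,-1]]]' 40; python3 -m crank '[[[0,0,-30,0,-1],[0,0,-70,0,-1],[0,0,-110,0,-1],[0,0,-110,0,-1],[0,0,-110,0,-1]]]'; python3 -c "
from h import *
print(yawy());snap('wrist','w5')"
```

```text
time: 16.65
ee_pos: [0.5935, 0.3151, 0.0193]
eef_rot: [0.679, 0.734, 0.0, 0.0]
ft_force: [0.1, -0.7, 3.9]
width: 0.0157
grip_force: 40.0
time: 17.15
ee_pos: [0.5935, 0.3151, 0.1292]
eef_rot: [0.679, 0.734, 0.0, 0.0]
ft_force: [-1.3, -0.7, -3.5]
width: 0.0163
grip_force: 40.0
4.4884431851916355
```

View pics/w5.png

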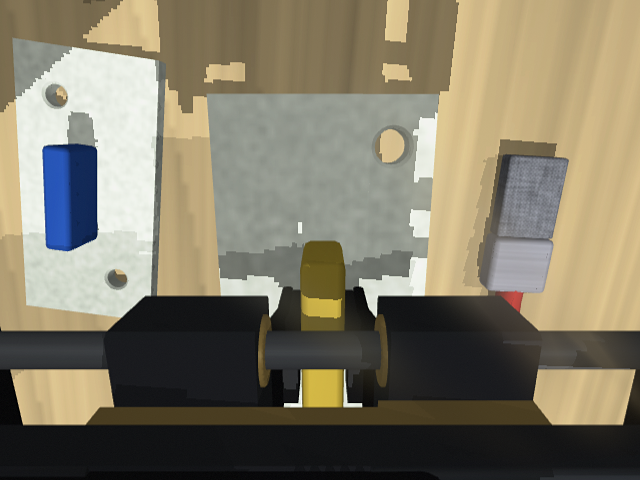

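The plate is held level, with its +y hole visible at (392,146). I'll compute the in-hand offset and the move to the seat.

Run:
```python
from h import *
c=load('w5'); s=r.read_state(); M=R.from_quat(s['eef_rot']).as_matrix(); z=s['ee_pos'][2]-.0193+.012
T=lambda u,v:(M.T@(px2w(c,u,v,z)-s['ee_pos'])*1000).round(1)
print('hole',T(392,146),'corners',T(208,95),T(438,95),'edges',T(220,290),T(430,290))
pR=px2w(load('w1'),490,152,.065)[:2];pL=px2w(load('w3'),457,187,.065)[:2]
d=pL-pR;print('pins',pL,pR,np.linalg.norm(d),'yaw',np.degrees(np.arctan2(d[1],d[0]))-np.degrees(np.arctan2(70,28)),'seat',(pL+pR)/2)
```

```text
hole [68.9 29.1  7.2] corners [ 88.3 -43.5   7.3] [88.2 46.1  7.2] edges [  7.1 -44.3   7.3] [ 7.  48.6  7.2]
pins [0.60852805 0.08140101] [ 0.5609141  -0.06262072] 0.15168832427651674 yaw 3.507392411452983 seat [0.58472107 0.00939014]
```

```bash
python3 -m crank '[[[-40,-5,0,0.9,-1],[-80,-10,0,0.9,-1],[-120,-15,0,0.9,-1],[-160,-20,0,0.9,-1],[-200,-25,0,0.9,-1],[-240,-30,0,0.9,-1],[-280,-34,0,0.9,-1],[-303,-34,0,0.9,-1],[-303,-34,0,0.9,-1],[-303,-34,20,0.9,-1],[-303,-34,38,0.9,-1],[-303,-34,38,0.9,-1],[-303,-34,38,0.9,-1],[-303,-34,38,0.9,-1]]]'; python3 -c "
from h import *
print(yawy());c=snap('wrist','w6');cv2.imwrite('pics/w6c.png',cv2.resize(c['image'][60:320,180:500,::-1],None,fx=2.3,fy=2.3,interpolation=cv2.INTER_CUBIC))"
```

```text
time: 18.6
ee_pos: [0.5835, 0.0108, 0.0916]
eef_rot: [0.684, 0.729, 0.0, 0.0]
ft_force: [0.2, 0.4, -2.1]
width: 0.0157
grip_force: 40.0
3.6233466119956903
```

View pics/w6c.png

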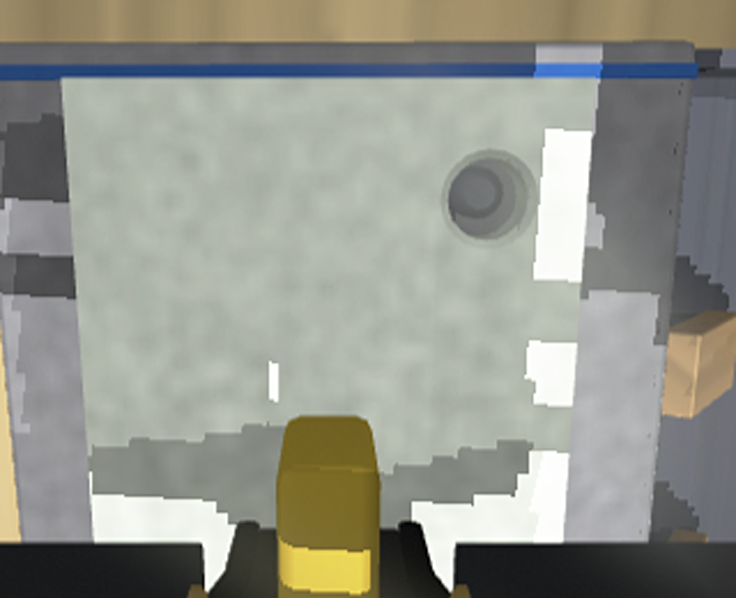

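The pin tip shows through the hole: the tip is at crop (478,191) and the rim centre at (489,195). I'll compute the true offset.

```bash
python3 -c "
from h import *
c=load('w6');s=r.read_state(); M=R.from_quat(s['eef_rot']).as_matrix(); g=lambda u,v,z:px2w(c,180+u/2.3,60+v/2.3,z)
h=g(489,195,s['ee_pos'][2]-.0073);p=g(475,191,.065);print(h,p,(M.T@(p-h)*1000).round(1))
e=[g(62,78,.0843),g(598,78,.0843),g(92,540,.0843),g(565,540,.0843)];m=(e[0]+e[1]-e[2]-e[3]);print('plate long',np.degrees(np.arctan2(m[1],m[0]))-90)
b=[g(0,70,.045),g(695,70,.045)];m=b[1]-b[0];print('bed',np.degrees(np.arctan2(m[1],m[0])))"
```

```text
[0.60748854 0.081487   0.08452105] [0.60796337 0.08168292 0.065     ] [ 0.2  0.5 19.5]
plate long 3.394830972872356
bed 3.5574062228137993
```

It's aligned within 0.5 mm. Lowering.

```bash
python3 -m crank '[[[0,0.3,5,0,-1],[0,0.3,10,0,-1],[0,0.3,14,0,-1],[0,0.3,18,0,-1],[0,0.3,22,0,-1],[0,0.3,25,0,-1],[0,0.3,27,0,-1],[0,0.3,27,0,-1],[0,0.3,27,0,-1]]]'
```

```text
time: 19.55
ee_pos: [0.5835, 0.0104, 0.0643]
eef_rot: [0.685, 0.729, -0.0, 0.0]
ft_force: [-2.3, 0.1, 1.6]
width: 0.016
grip_force: 40.0
```

It's home: TCP z 0.0643 puts the underside at 45 mm. I'll release, rise and move above the dial.

```bash
python3 -m crank '[[[0,0,0,0,0],[0,0,0,0,0],[0,0,0,0,0],[0,0,0,0,0],[0,0,0,0,0],[0,0,-30,0,0],[0,0,-70,0,0],[0,0,-120,0,0],[0,0,-150,0,0],[0,0,-150,0,0]]]' ; python3 -c "
from h import *
c=snap('wrist','w7');cv2.imwrite('pics/w7c.png',c['image'][:,:,::-1])"; python3 -m crank '[[[-40,-22,0,0,0],[-80,-44,0,0,0],[-120,-66,0,0,0],[-160,-88,0,0,0],[-200,-110,0,0,0],[-240,-132,0,0,0],[-280,-154,0,0,0],[-320,-175,0,0,0],[-334,-181,0,0,0],[-334,-181,0,0,0],[-334,-181,0,0,0]]]'; python3 -c "
from h import *
a=cv2.imread('pics/w7.png')[60:470,100:540];c=snap('wrist','w8');b=c['image'][60:470,140:500,::-1];cv2.imwrite('pics/w78.png',np.hstack([a,b]));print(yawy(),r.read_state()['joint_positions'].round(2))"
```

```text
time: 20.55
ee_pos: [0.5856, 0.011, 0.2188]
eef_rot: [0.685, 0.729, 0.002, 0.003]
ft_force: [-0.4, 0.3, -0.6]
width: 0.0435
grip_force: 0.0
time: 21.7
ee_pos: [0.424, -0.3331, 0.2132]
eef_rot: [0.684, 0.729, 0.0, -0.001]
ft_force: [-0.5, 0.9, -0.2]
width: 0.0433
grip_force: 0.0
3.716062252929844 [ 1.21  0.22 -0.71  1.67  0.15  1.31  0.53]
```

View pics/w78.png

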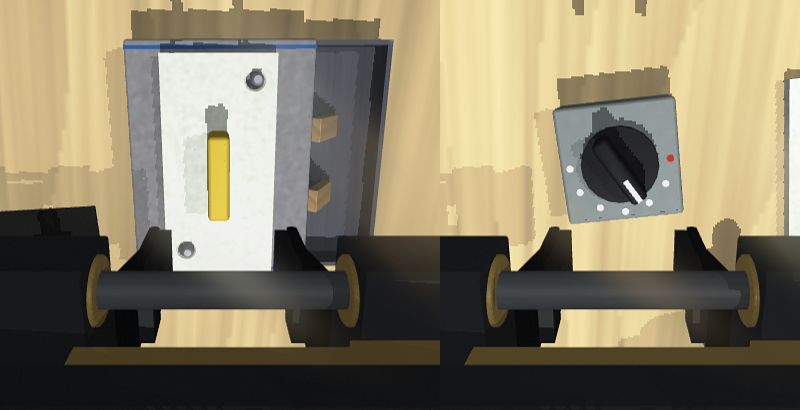

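The template is flat on the bed with pins showing in both holes (256,80) and (187,250). The dial knob is centred near composite (620,166), its bar runs from (601,143) to (640,196), and the red dot is at (670,158).

```bash
python3 -c "
from h import *
c=load('w8');g=lambda u,v,z:px2w(c,u-300,v+60,z)
H=np.array([g(*p,.040) for p in((554,109),(675,96),(570,223),(683,211))]);print('housing c',H.mean(0),H.round(3)[:,:2].tolist())
C=H.mean(0);d=g(670,158,.04)-C;print('dot ang',np.degrees(np.arctan2(d[1],d[0])),np.linalg.norm(d))
ed=H[1]-H[0]+H[3]-H[2];print('housing yaw',np.degrees(np.arctan2(ed[1],ed[0])))
disc=g(620,164,.049);a=g(600,142,.076);b=g(641,197,.076);m=b-a;print('disc',disc,'bar mid',(a+b)/2,np.linalg.norm(m),'bar ang',np.degrees(np.arctan2(m[1],m[0])))
print(tool([*C[:2],.045]))"
```

```text
housing c [ 0.42244684 -0.33116803  0.04      ] [[0.367, -0.291], [0.462, -0.275], [0.382, -0.388], [0.479, -0.371]]
dot ang 8.242911603357054 0.041161240249274124
housing yaw 9.80777027038108
disc [ 0.4221038  -0.33095237  0.049     ] bar mid [ 0.42286835 -0.32954932  0.076     ] 0.05194480937582733 bar ang -50.47248104031467
[  1.3  -1.9 168.5]
```

The dial is centred at (0.4224, −0.331), frame yaw about 9°, bar at −50.5°, so it's two clicks from zero. I'll align the fingers across the bar and descend to TCP z≈0.053, just above the disc.

```bash
python3 -m crank '[[[1,-2,0,-36,0],[1,-2,0,-36,0],[1,-2,0,-36,0],[1,-2,30,-36,0],[1,-2,70,-36,0],[1,-2,110,-36,0],[1,-2,140,-36,0],[1,-2,154,-36,0],[1,-2,160,-36,0],[1,-2,160,-36,0],[1,-2,160,-36,0]]]'; python3 -c "
from h import *
print(yawy(),r.read_state()['joint_positions'].round(2))"; python3 -m crank '[[[0,0,0,0,-1],[0,0,0,0,-1],[0,0,0,0,-1],[0,0,0,0,-1],[0,0,0,0,-1],[0,0,0,0,-1]]]' 20
```

```text
time: 22.85
ee_pos: [0.4228, -0.3338, 0.0555]
eef_rot: [0.426, 0.905, -0.0, 0.001]
ft_force: [0.8, -0.9, 0.4]
width: 0.0436
grip_force: 0.0
39.613177311785286 [ 1.21  0.4  -0.73  1.84  0.31  1.01  1.04]
time: 23.45
ee_pos: [0.4221, -0.3333, 0.0542]
eef_rot: [0.426, 0.905, 0.0, 0.0]
ft_force: [0.9, 1.4, 0.6]
width: 0.0138
grip_force: 20.0
```

```bash
python3 -m crank '[[[0,0,0,-8,-1],[0,0,0,-16,-1],[0,0,0,-24,-1],[0,0,0,-30,-1],[0,0,0,-30,-1],[0,0,0,-38,-1],[0,0,0,-46,-1],[0,0,0,-54,-1],[0,0,0,-60,-1],[0,0,0,-64,-1],[0,0,0,-66,-1],[0,0,0,-66,-1],[0,0,0,-66,-1]]]'; python3 -c "
from h import *
s=r.read_state();print(yawy(),s['joint_positions'].round(2),s['torque'].round(3))"
```

```text
time: 24.75
ee_pos: [0.4222, -0.3326, 0.0542]
eef_rot: [-0.134, 0.991, 0.0, 0.0]
ft_force: [2.5, 4.6, 3.7]
width: 0.0152
grip_force: 20.5
105.40282222195503 [ 1.37  0.48 -0.95  1.84  0.44  1.06  2.09] [ 1.231 -0.439 -0.45 ]
```

It's firmly against the stop (−0.45 N·m). I'll ease back to zero, then go clockwise one click at a time.

```bash
python3 -m crank '[[[0,0,0,6,-1],[0,0,0,6,-1],[0,0,0,14,-1],[0,0,0,22,-1],[0,0,0,30,-1],[0,0,0,36,-1],[0,0,0,36,-1],[0,0,0,36,-1],[0,0,0,44,-1],[0,0,0,52,-1],[0,0,0,60,-1],[0,0,0,66,-1],[0,0,0,66,-1],[0,0,0,66,-1]]]'; python3 -c "
from h import *
s=r.read_state();print(yawy(),s['torque'].round(3))"; python3 -m crank '[[[0,0,0,8,-1],[0,0,0,16,-1],[0,0,0,24,-1],[0,0,0,30,-1],[0,0,0,30,-1],[0,0,0,30,-1]]]';  python3 -c "
from h import *
s=r.read_state();print(yawy(),s['torque'].round(3))"; python3 -m crank '[[[0,0,0,0,0],[0,0,0,0,0],[0,0,0,0,0],[0,0,0,0,0],[0,0,0,0,0],[0,0,-30,0,0],[0,0,-70,0,0],[0,0,-110,0,0],[0,0,-160,0,0],[0,0,-160,0,0]]]'; python3 -c "
from h import *
c=snap('wrist','w9');b=c['image'][60:470,140:500,::-1]
w=cv2.resize(snap('top','t3')['image'][120:290,150:480,::-1],(440,227)); d=np.zeros((410,440,3),np.uint8); d[:227]=w; cv2.imwrite('pics/w9c.png',np.hstack([d,b]))"
```

```text
time: 26.15
ee_pos: [0.4218, -0.333, 0.054]
eef_rot: [0.424, 0.906, 0.0, -0.0]
ft_force: [1.0, 4.9, 4.2]
width: 0.014
grip_force: 20.0
39.88006233415493 [ 1.219 -0.318 -0.052]
time: 26.75
ee_pos: [0.4217, -0.3335, 0.054]
eef_rot: [0.643, 0.766, -0.0, 0.0]
ft_force: [2.1, 3.8, 1.4]
width: 0.0136
grip_force: 20.0
9.914174070084698 [ 0.682 -0.371 -0.09 ]
time: 27.75
ee_pos: [0.4244, -0.3349, 0.2207]
eef_rot: [0.645, 0.764, -0.0, 0.005]
ft_force: [1.2, -1.5, -0.1]
width: 0.0437
grip_force: 0.0
```

View pics/w9c.png

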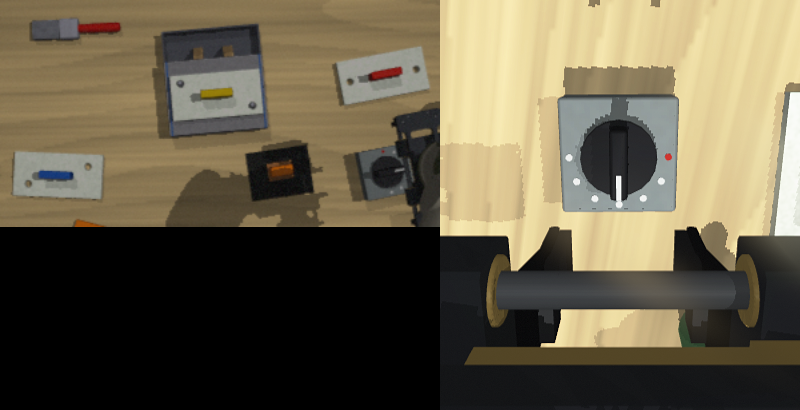

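The pointer (618,185) sits 90° clockwise of the red dot (668,157), which is three clicks. In the top view the yellow template is seated, the scraper is on its mat, and the red and blue plates lie flat. One numeric check of scraper and plates, then hand-in.

Run:
```python
from h import *
c=load('t3'); hsv=cv2.cvtColor(c['image'],cv2.COLOR_RGB2HSV)
def seg(n,lo,hi,b,z):
    m=cv2.inRange(hsv[b[1]:b[3],b[0]:b[2]],lo,hi); k,l,st,ce=cv2.connectedComponentsWithStats(m); i=1+np.argmax(st[1:,4])
    W=[px2w(c,*p,z) for p in cv2.boxPoints(cv2.minAreaRect((np.argwhere(l==i)[:,::-1]+[b[0],b[1]]).astype(np.float32)))]
    print(n,np.mean(W,0).round(4),[round(1000*float(np.linalg.norm(W[j+1]-W[j]))) for j in(0,1)])
seg('grip',(5,150,100),(20,255,255),(335,230,390,270),.072)
seg('mat',(0,0,0),(179,255,45),(325,220,388,280),.001)
wl,wh=(0,0,140),(179,40,255)
seg('red',wl,wh,(395,145,480,205),.012);seg('blue',wl,wh,(150,228,235,275),.012)
seg('yh',(20,120,90),(35,255,255),(270,170,350,220),.092)
```

```text
grip [ 0.4366 -0.1164  0.072 ] [15, 51]
mat [ 0.4259 -0.1217  0.001 ] [130, 100]
red [ 0.6228 -0.341   0.012 ] [179, 89]
blue [0.4333 0.3335 0.012 ] [88, 179]
yh [0.5848 0.0062 0.092 ] [61, 15]
```

One last look to confirm the scraper stands upright.

```bash
python3 -c "
from h import *
s=snap('scene','s3')['image'][215:345,230:420,::-1]; t=load('t3')['image'][220:280,325:395,::-1]
a=cv2.resize(s,(570,390),interpolation=cv2.INTER_CUBIC); b=np.zeros((390,230,3),np.uint8); b[:180,:210]=cv2.resize(t,(210,180),interpolation=cv2.INTER_CUBIC); cv2.imwrite('pics/fin.png',np.hstack([a,b]))"
```

```text
(no output)
```

View pics/fin.png

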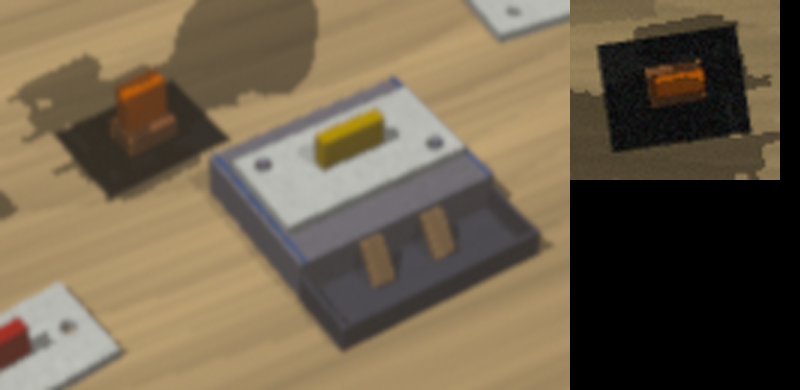

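The scraper stands upright on its mat (143,110), the template is flat on the bed, and the chips are in the trough. Handing in.

```bash
python3 -c "
from bench import r
print(r.close_job())"
```

```text
the job is handed in; nothing more can be done
None
```

I handed the job in at about 28 s: both offcuts are in the trough, the yellow template is seated flat on the pins on the first trial, the dial was taken to its end stop and then three clicks clockwise, the scraper is upright on its mat, and I left the red and blue templates flat on the bench, and the bottle, brush and screw box, untouched.

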